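# Level the sander table and hold the run lever

### The arm

A 6-joint arm with a two-finger parallel gripper is mounted at the origin on a cart in front of the work surface, level with it; the furniture and walls round the work are solid. World frame = base frame: x ahead of the robot, y to its left, z up, the work surface at z = 0. Lengths are in m, angles in rad, forces in N, time in s.
With the tool pointing down it reaches from about 0.3 to 0.875 m from the base axis. Payload 6.4 kg.
Tool frame: the origin (TCP) lies on the centre line of the jaws, within the pads' length; the fingertips stand 22 mm ahead of it and the grasp point (between the pads) lies 3 mm ahead of it; z points along the fingers, y is the line along which they close (so a half turn about z gives the same grasp; the last joint's range is limited). The gripper opens to 85 mm and grips with 20 to 120 N. Pads are 22 mm wide; open, the fingers measure 114 mm over their backs; the gripper's body (76 mm by 85 mm) begins 54 mm behind the grasp point. The pads swing forward as they close: fully open they stand 13 mm farther back than shut.
Start: joints at [-1.369, 0.181, 1.607, -0, 1.354, -0.206], TCP at [0.228, -0.528, 0.227] pointing down, gripper open.
Joint ranges: [-2.99, 2.99], [-0.89, 2.07], [0.3, 2.58], [-1.14, 4.28], [0, 2.63], [-3.12, 3.12]. Speed limits (rad/s): [2.57, 2.57, 3.01, 3.14, 3.14, 3.14].

### API

Orientations are given as a unit quaternion [w, x, y, z].
In Python, from bench import ctrl gives the robot as it stands. The module is installed in compiled form; this text tells all that it offers.
- The arm moves only by the tool servo_tool, never from a script. Its argument "commands" is a list of rows, each a list of 3 entries, a list of its own where there are three numbers: the shift along the tool's x, y, z in mm, then the turn about the tool's z in rad, then the finger opening in mm, from 0 to 85.4. In form: [[[dx, dy, dz], turn, jaw], ...]. A call has 1 to 20 rows; each row shifts and turns the commanded pose from where the row before left it, along the tool's axes as they then stand; what a row does not reach is not made up. A row lasts 1/8 s, in which the tool goes at most 62.5 mm and 10.7 degrees, less where a joint would pass 70% of its speed; a pose out of reach is approached as far as the arm can. A call with a gripper value outside its range is refused whole. The fingers move at their own pace and stop on an object; the grip force is fixed at half the most. Time passes only in rows, so rows that do not move let the fingers close. It gives the time, the measured TCP pose, the force, the opening and the grip force at its end, in the units of the state.
- ctrl.get_obs(): the state, without advancing time (a new reading comes with each control period).
- ctrl.camera(name): name is "side" or "top" or "wrist"; returns a dict with "color" (400x640x3 uint8, red, green, blue), "z_map" (400x640 float32, m along the optical axis (not along the pixel's ray), 0 where there is no reading), "fx", "fy", "cx", "cy" (pixels), "R" (3x3) and "t" (3): a world point X has camera coordinates R X + t. Camera axes: x right, y down, z forward; pixel columns grow to the right and rows downward; lengths in m; the calibration is good to about 2 mm. The wrist camera is an equidistant fisheye: a pixel r from the principal point sees the ray r / f radians off the axis. A picture is of the moment at which its call begins.
- ctrl.hand_in(): hands the job in; it is judged then, once.
The state is a dict: "time_s": time; "q": joint angles; "dq": joint speeds; "joint_efforts": joint torques, N m; "eef_pos": TCP position; "eef_rot": TCP orientation; "wrist_force": force on the tool from outside, world axes, zero at the start; "torque": the same for the moment, N m; "opening": opening from 0.0 (shut) to 1.0 (fully open); "grasp_force": force on a finger pad.
Only numpy, scipy, OpenCV 4.12 (cv2) and the standard library are available. Lean on these libraries where they do the work, as an engineer would, in place of code of your own. Each camera call takes 0.05 s, during which the arm holds its last target. There are 200 camera calls.

### The job

Get the small disc sander ready for a square cut: turn the knob on the pillar beside its tilting table until the table is level. Then, with the table level, press the sprung hold-to-run lever on the grey box gently half-way down, so that it is level and in line with the mark on the plate beside it, and finish while still holding it there with the gripper. Never push the lever to the bottom (that is the emergency stop), and leave the other things on the bench where they are.

Things in the scene. Friction and masses are not known exactly. Their poses are not given: they have to be found in the camera images.
- disc_sander: Small bench disc sander, bolted down. Grey base plate 190 (x) x 210 (y) x 18 mm, origin at the centre of its underside, -x its front. Motor and round disc stand at x > 0, up to 152 mm high; the tilting table lies before the disc at about 70 mm; the tilt knob stands on a pillar at x = -50, y = -78 mm, right of the table seen from the robot.
- tilt_table (a joint): Tilt of the sander's aluminium table (88 x 130 x 8 mm), hinged along its rear edge beside the disc: rad, 0 = level, negative = front edge hangs down. It follows the tilt knob at 0.08 rad per rad of knob and stays where the knob leaves it. At the start the front hangs down by 0.09 to 0.18 rad.
- table_front (a point): Middle of the table's front edge, on its top face; 85 mm from the hinge line, which lies 70 mm above the bench; at 74 mm height when level.
- tilt_knob (a joint): Angle of the tilt knob about its vertical axis: rad, growing as it is turned clockwise seen from above, which raises the table's front edge; 0 = table level; stops at -2.6 and 2.0. Friction about 0.06 N m; it stays where it is left.
- knob_grip (a point): On the knob's axis, at the height to grip, 101 mm above the bench. The black knob has an upright grip bar 40 long, 12 thick, from 85 to 111 mm above the bench, over a round skirt of diameter 42; the point's x axis runs along the bar and turns with it. Pinch the bar across its 12 mm.
- run_box: Grey hold-to-run box, bolted down, left or right of the sander, 125 (x) x 75 (y) x 45 mm, origin at the centre of its underside, -x its front. The lever is pivoted near its rear (x = 45, height 75 mm) and reaches forward over the box along y = 0. An upright steel plate beside it (x = -21 to 1, y = 26 to 30, 97 mm high) has a dark line at the lever's run height.
- run_lever (a joint): Lever angle: rad, 0 = released (the spring lifts it 0.2 above level), 0.2 = level (half-way, the run position), 0.4 = at the bottom stop (emergency stop). Stiffness 1.2 N m/rad with preload: at the pad about 4 N starts it, 6.3 N holds it level, 9 N takes it to the bottom; it springs back when let go.
- lever_pad (a point): Middle of the top face of the black 36 x 36 mm pad at the lever's end, 95 mm from the pivot, where to push down. 101 mm above the bench when released, 82 mm with the lever level, 63 mm at the bottom stop; level, it stands at x = -50, y = 0 in the box's frame.
- sanding_rubber: Bystander, loose: brown rubber sanding block, 100x79x44 mm. Origin at the centre of its underside.
- sponge: Bystander, loose: ochre sanding sponge, 40x70x26 mm. Origin at the centre of its underside.
- tin: Bystander, loose: round tin with a green lid, diameter 57, 28 mm tall. Origin at the centre of its underside.
- clip: Bystander, loose: blue spring clip, 19x60x30 mm. Origin at the centre of its underside.
- glue: Bystander, loose: cream squeeze bottle of wood glue, diameter 56, 168 mm tall. Origin at the centre of its underside.
- maple_wedge: Bystander, loose: thin wooden wedge, 22x90x12 mm. Origin at the centre of its underside.

How it is judged:
By the outcome, as a careful person would: the job done as asked, in the order asked, and still so for the second after the job is handed in, while the arm keeps its last pose, push and grip.
It also fails if it takes over 54 s, if anything falls off the work surface, if the arm or the gripper's body presses on something with over 40 N, if the wrist force passes 120 N, or if a joint passes its speed limit or range.

## Working session

There is one attempt and no reset: what is moved stays moved. The work goes in short steps, Python scripts to look and compute and a tool call to move; the robot and the scene stay as the last step left them, time stands still between calls to the robot, and variables do not carry over. Pictures are saved under pics/ and viewed, at most 10 in all, crops included, and the job is handed in when it is done.

Besides the shell and the picture viewer there is one more tool, called after ">>>" as a command line: name --argument value ..., lists and objects as JSON in quotes. servo_tool: Moves the arm, as the interface text tells. Its arguments: {"type":"object","properties":{"commands":{"type":"array"}},"required":["commands"]}

```bash
mkdir -p pics; cat > h.py <<'E'
import numpy as np, cv2
from bench import ctrl
def cloud(c):
    z=c["z_map"]; v,u=np.mgrid[:z.shape[0],:z.shape[1]]
    P=np.stack([(u-c["cx"])/c["fx"]*z,(v-c["cy"])/c["fy"]*z,z],-1)
    W=(P-c["t"])@c["R"]; W[z==0]=np.nan
    return W
E
python3 - <<'E'
from h import *
o=ctrl.get_obs(); print(o["time_s"],o["eef_pos"],o["eef_rot"],o["wrist_force"])
for n in("top","side"):
    c=ctrl.camera(n); cv2.imwrite(f"pics/{n}0.png",c["color"][...,::-1]); np.savez(f"{n}0.npz",**c)
    print(n,c["fx"],-c["R"].T@c["t"],c["R"][2])
E
```

```text
0.0 [ 0.22796895 -0.52725296  0.22577696] [-9.03259446e-04  9.79278468e-01  2.02516337e-01  3.85387967e-06] [-0.29912369 -0.9749888   0.95660209]
top 407.19715191214254 [0.34794284 0.06194305 1.1233565 ] [ 0.16409913  0.01180541 -0.98637321]
side 391.42311230967715 [0.27988943 0.82558996 0.83764307] [ 0.21095023 -0.68524125 -0.69709714]
```

View pics/top0.png

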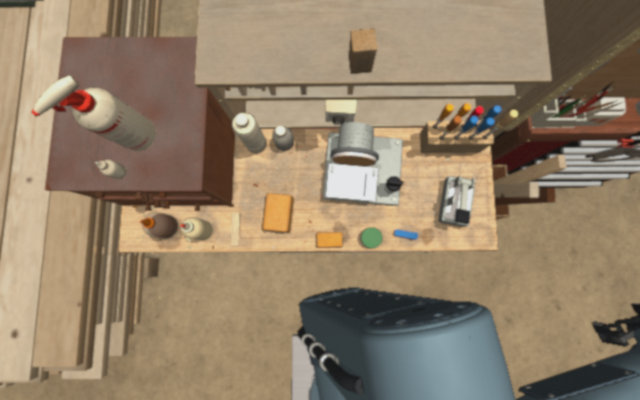

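View pics/side0.png

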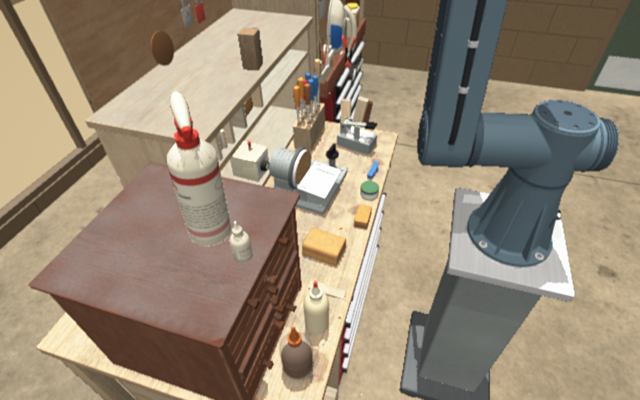

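The top view shows the sander at about (362,170), its knob at (393,184), the run box at (457,200) and its black pad at (462,215). The loose things lie in front of these. The side view shows the drawer cabinet on the left and the knob at (332,150).

```bash
python3 - <<'E'
from h import *
c=dict(np.load("top0.npz")); W=cloud(c)
im=c["color"][...,::-1]
cv2.imwrite("pics/crop.png",cv2.resize(im[125:255,310:505],None,fx=4,fy=4,interpolation=cv2.INTER_CUBIC))
for n,(u,v) in dict(knob=(393,184),skirt=(393,190),pad=(462,216),lev=(460,200),tablec=(352,180),tfront=(350,195),base=(390,150),tin=(371,237),clip=(405,235),box=(448,205),tools=(460,140)).items():
    print(n,W[v,u].round(3))
# knob: points with dark colour & height
hsv=cv2.cvtColor(c["color"],cv2.COLOR_RGB2HSV)
def box(u0,u1,v0,v1,z0,z1,dark=None):
    m=np.zeros(W.shape[:2],bool); m[v0:v1,u0:u1]=True
    m&=(W[...,2]>z0)&(W[...,2]<z1)
    if dark: m&=hsv[...,2]<dark
    return m
def rect(n,m):
    p=W[m]; r=cv2.minAreaRect(p[:,:2].astype(np.float32)*1000); print(n,m.sum(),"med",np.median(p,0).round(4),"rect mm",np.round(r[0],1),np.round(r[1],1),round(r[2],1))
rect("base",box(310,410,125,210,.008,.03))
rect("knobtop",box(380,410,170,200,.098,.13))
rect("knobdark",box(380,410,170,200,.08,.13,70))
rect("box",box(432,480,170,232,.025,.06))
rect("boxall",box(432,480,170,232,.025,.12))
rect("pad",box(450,475,205,228,.085,.12))
rect("plate",box(432,480,170,232,.085,.12))
m=box(325,378,163,205,.045,.085); rect("table",m)
p=W[m];A=np.c_[p[:,:2],np.ones(len(p))];print(np.linalg.lstsq(A,p[:,2],rcond=None)[0])
print(W[178:232:3,462].round(3).tolist())
E
```

```text
knob [ 0.536 -0.105  0.103]
skirt [ 0.523 -0.106  0.088]
pad [ 0.454 -0.274  0.104]
lev [ 0.496 -0.276  0.091]
tablec [ 0.554 -0.003  0.068]
tfront [0.515 0.003 0.065]
base [ 0.648 -0.113  0.02 ]
tin [ 0.407 -0.054  0.026]
clip [ 0.412 -0.145  0.023]
box [ 0.488 -0.256  0.054]
tools [ 0.654 -0.284  0.093]
base 1928 med [ 0.6083 -0.0907  0.0186] rect mm [598.9 -36. ] [210.6 190.4] 84.5
knobtop 86 med [ 0.5401 -0.1075  0.1106] rect mm [ 542.  -107.6] [38.5 12.6] 82.1
knobdark 149 med [ 0.5368 -0.1061  0.0967] rect mm [ 539.3 -108.3] [31.5 35. ] 39.3
box 823 med [ 0.5    -0.269   0.0457] rect mm [ 502.1 -285.9] [ 76.7 124.5] 78.2
boxall 1407 med [ 0.4996 -0.2757  0.0482] rect mm [ 500.3 -285.5] [ 76.6 128.2] 78.3
pad 233 med [ 0.4567 -0.2761  0.1005] rect mm [ 460.7 -277. ] [35.8 46.7] 83.3
plate 430 med [ 0.4775 -0.2805  0.0961] rect mm [ 498.7 -279.8] [ 49.3 122.9] 77.3
table 1725 med [ 0.5513 -0.0025  0.0696] rect mm [554.   -1.3] [129.9  97.4] 84.6
[ 0.07289351 -0.00503919  0.02914606]
[[0.554, -0.286, 0.085], [0.546, -0.285, 0.086], [0.539, -0.286, 0.083], [0.531, -0.285, 0.084], [0.523, -0.284, 0.086], [0.515, -0.283, 0.089], [0.506, -0.281, 0.091], [0.499, -0.282, 0.089], [0.491, -0.281, 0.091], [0.482, -0.278, 0.097], [0.475, -0.278, 0.097], [0.467, -0.276, 0.102], [0.459, -0.275, 0.101], [0.452, -0.276, 0.097], [0.444, -0.274, 0.103], [0.442, -0.293, 0.042], [0.436, -0.302, 0.013], [0.429, -0.306, 0.001]]
```

View pics/crop.png

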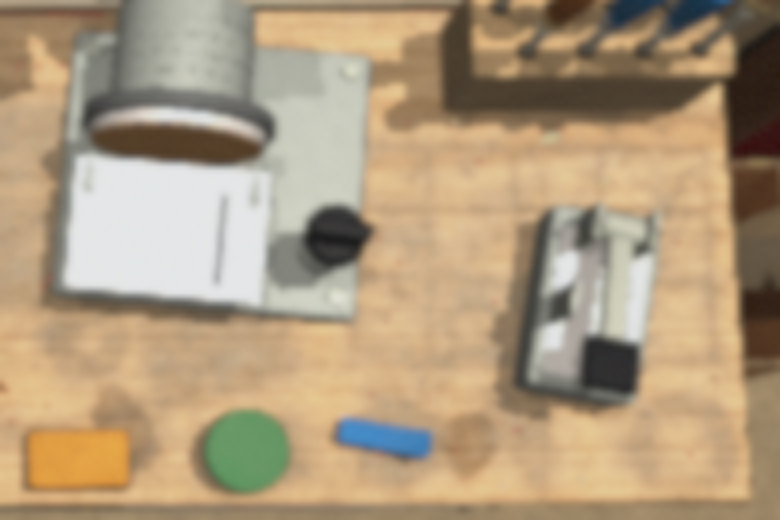

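The crop shows the black bar of the knob running nearly left to right, the white table, and the lever with its black pad at lower right. The knob axis measures (0.542, -0.108). The sander's pose predicts (0.5417, -0.1089), so they agree. Sander yaw is about -5.5° and the bar lies at 82°. I'll approach the knob now.

>>> servo_tool --commands '[[[38,-22,0],0,60],[[38,-22,0],0,60],[[38,-22,0],0,60],[[38,-22,0],0,60],[[38,-22,0],0,60],[[38,-22,0],0,60],[[38,-22,0],0,60],[[38,-22,0],0,60],[[38,-22,0],0,60],[[38,-22,0],0,60],[[38,-22,0],0,60],[[36,-19,0],0,60],[[0,0,0],-0.146,60],[[0,0,0],-0.146,60],[[0,0,0],-0.146,60],[[0,0,0],-0.146,60],[[0,0,0],-0.146,60],[[0,0,0],-0.146,60],[[0,0,0],-0.148,60]]'

```text
time_s: 2.48
eef_pos: [0.541, -0.1081, 0.2261]
eef_rot: [-0.0, 0.753, 0.658, -0.0]
wrist_force: [-0.3, 0.8, -0.0]
opening: 0.705
grasp_force: 0.0
```

```bash
cat >> h.py <<'E'
from scipy.spatial.transform import Rotation as Rn
def pose():
    o=ctrl.get_obs(); q=o["eef_rot"]; R=Rn.from_quat(q[[1,2,3,0]] if isinstance(q,np.ndarray) else [q[1],q[2],q[3],q[0]]).as_matrix()
    return o,np.array(o["eef_pos"]),R
def goto(x,y,z):
    o,p,R=pose(); print("t",round(o["time_s"],2),"tcp",p.round(4),"F",np.round(o["wrist_force"],1),"M",np.round(o["torque"],2),"op",round(float(o["opening"]),3),"gf",np.round(o["grasp_force"],1))
    print("xang",np.degrees(np.arctan2(R[1,0],R[0,0])).round(2),"yang",np.degrees(np.arctan2(R[1,1],R[0,1])).round(2),"zax",R[:,2].round(4),"shift mm",(R.T@(np.array([x,y,z])-p)*1000).round(1))
def tilt(c,a=np.radians(-5.5),ctr=(.599,-.036)):
    W=cloud(c); d=W[...,:2]-ctr; lx=d[...,0]*np.cos(a)+d[...,1]*np.sin(a); ly=-d[...,0]*np.sin(a)+d[...,1]*np.cos(a)
    m=(abs(ly)<.055)&(lx>-.085)&(lx<-.02)&(W[...,2]>.045)&(W[...,2]<.1)
    x,y,z=lx[m],ly[m],W[m][:,2]; k=np.ones(len(x),bool)
    for _ in range(6):
        A=np.c_[x,y,np.ones_like(x)]; s=np.linalg.lstsq(A[k],z[k],rcond=None)[0]; r=z-A@s; k=abs(r)<max(.002,2.0*r[k].std())
    print("slope",s.round(4),k.sum(),"res",r[k].std().round(4),"xrange",x[k].min().round(3),x[k].max().round(3))
    for x0 in np.arange(-.11,.0,.01):
        q=(abs(ly)<.05)&(abs(lx-x0)<.005)&(W[...,2]>.03)&(W[...,2]<.12); print(round(x0,2),q.sum(),np.round(np.median(W[q][:,2]),4) if q.any() else None,end="; ")
    print()
E
python3 - <<'E'
from h import *
goto(.542,-.108,.110)
tilt(dict(np.load("top0.npz"))); tilt(dict(np.load("side0.npz")))
c=ctrl.camera("wrist"); np.savez("wrist1.npz",**c); cv2.imwrite("pics/wrist1.png",c["color"][...,::-1])
print(c["fx"],c["cx"],c["cy"],(-c["R"].T@c["t"]).round(3))
E
```

```text
t 2.48 tcp [ 0.541  -0.1081  0.2261] F [-0.3  0.8 -0. ] M [ 0.01 -0.04  0.01] op 0.705 gf 0.0
xang 82.31 yang -7.69 zax [-1.e-03  5.e-04 -1.e+00] shift mm [  0.2   1.1 116.1]
slope [ 0.12   -0.0002  0.0762] 743 res 0.0015 xrange -0.085 -0.02
-0.11 0 None; -0.1 26 0.0644; -0.09 120 0.0647; -0.08 124 0.0664; -0.07 116 0.0675; -0.06 121 0.0689; -0.05 125 0.0703; -0.04 123 0.0716; -0.03 125 0.0725; -0.02 119 0.0736; -0.01 72 0.0737; 
slope [0.1241 0.0049 0.0738] 399 res 0.0012 xrange -0.085 -0.02
-0.11 0 None; -0.1 42 0.0616; -0.09 59 0.0629; -0.08 66 0.0639; -0.07 66 0.0652; -0.06 63 0.0666; -0.05 63 0.0681; -0.04 62 0.0686; -0.03 65 0.0703; -0.02 66 0.0715; -0.01 17 0.0718; 
309.70691628693146 318.2443234052009 200.72367959337555 [ 0.551 -0.04   0.374]
```

View pics/wrist1.png

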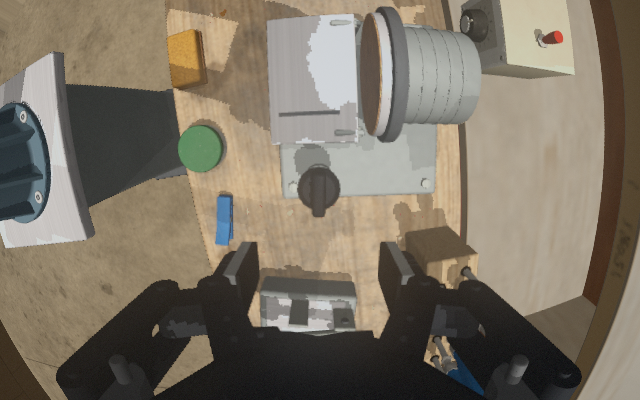

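Tilt is about -0.122 rad, so the knob needs about 1.53 rad clockwise. The bar ends up along the sander's x axis, which is consistent. The wrist view shows the knob at (318,190), centred between the open fingers. I'll descend and pinch it.

>>> servo_tool --commands '[[[0,1,25],0,60],[[0,0,25],0,60],[[0,0,25],0,60],[[0,0,20],0,60],[[0,0,12],0,60],[[0,0,8],0,60],[[0,0,0],0,60],[[0,0,0],0,8],[[0,0,0],0,8],[[0,0,0],0,8],[[0,0,0],0,8],[[0,0,0],0,8],[[0,0,0],0,8]]'

```text
time_s: 4.15
eef_pos: [0.5423, -0.1084, 0.1117]
eef_rot: [-0.0, 0.755, 0.656, 0.0]
wrist_force: [-0.1, 0.2, 0.6]
opening: 0.095
grasp_force: 0.0
```

```bash
python3 - <<'E'
from h import *
goto(.542,-.108,.110)
E
```

```text
t 4.15 tcp [ 0.5423 -0.1084  0.1117] F [-0.1  0.2  0.6] M [-0.01  0.02  0.05] op 0.095 gf 0.0
xang 82.03 yang -7.97 zax [-0.  0. -1.] shift mm [ 0.3 -0.3  1.7]
```

The jaws closed to 8 mm with no grip force, so they missed the bar. I'll look.

```bash
python3 - <<'E'
from h import *
w=ctrl.camera("wrist")["color"][...,::-1]
t=ctrl.camera("top"); s=ctrl.camera("side")
np.savez("side1.npz",**s);np.savez("top1.npz",**t)
a=cv2.resize(w[120:400,180:460],(400,400)); b=cv2.resize(s["color"][120:190,290:390,::-1],(400,280),interpolation=cv2.INTER_CUBIC)
cc=cv2.resize(t["color"][140:220,340:440,::-1],(400,320),interpolation=cv2.INTER_CUBIC)
cv=np.zeros((600,800,3),np.uint8); cv[:400,:400]=a; cv[:280,400:]=b; cv[280:,400:]=cc
cv2.imwrite("pics/c1.png",cv)
tilt(t)
E
```

```text
slope [0.1289 0.0015 0.0766] 635 res 0.0014 xrange -0.085 -0.02
-0.11 0 None; -0.1 17 0.0644; -0.09 90 0.0649; -0.08 96 0.0664; -0.07 99 0.0679; -0.06 102 0.069; -0.05 106 0.0699; -0.04 115 0.0712; -0.03 111 0.0728; -0.02 121 0.0737; -0.01 73 0.0745;
```

View pics/c1.png

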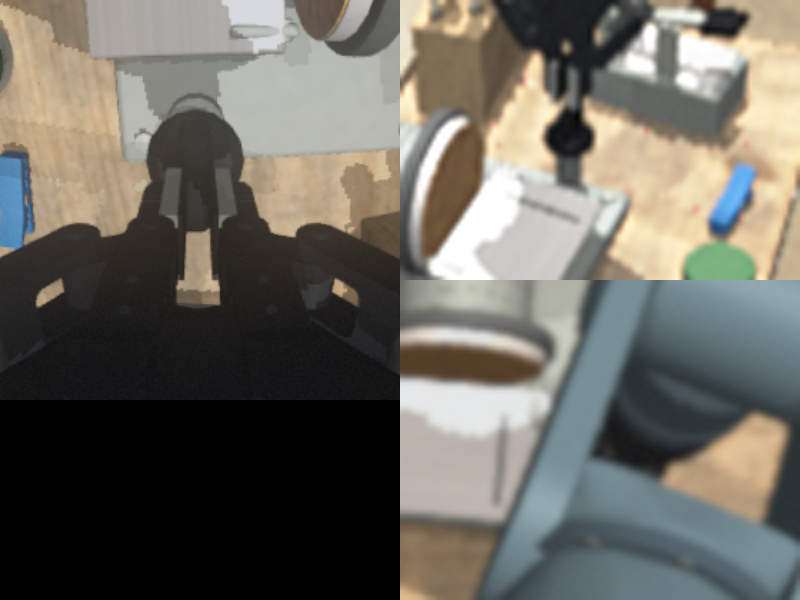

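The jaws straddle the bar, with fingers on both sides of it over the skirt. They may still be settling. I'll close fully and read again.

>>> servo_tool --commands '[[[0,0,1],0,0],[[0,0,0],0,0],[[0,0,0],0,0],[[0,0,0],0,0],[[0,0,0],0,0]]'

```text
time_s: 4.92
eef_pos: [0.5423, -0.1083, 0.1107]
eef_rot: [-0.0, 0.754, 0.656, -0.0]
wrist_force: [0.3, -0.6, 0.9]
opening: -0.006
grasp_force: 0.0
```

```bash
cat >> h.py <<'E'
def wcloud(c):
    z=c["z_map"]; v,u=np.mgrid[:z.shape[0],:z.shape[1]]
    du,dv=(u-c["cx"])/c["fx"],(v-c["cy"])/c["fy"]; th=np.hypot(du,dv)+1e-9
    s=np.tan(np.minimum(th,1.5))/th
    P=np.stack([du*s*z,dv*s*z,z],-1); W=(P-c["t"])@c["R"]; W[z==0]=np.nan
    return W
E
python3 - <<'E'
from h import *
c=ctrl.camera("wrist"); np.savez("wrist2.npz",**c); W=wcloud(c)
im=c["color"][180:330,240:400,::-1]; cv2.imwrite("pics/w2.png",cv2.resize(im,None,fx=4,fy=4,interpolation=cv2.INTER_CUBIC))
for v in range(190,300,6): print(v,[tuple((W[v,u]*1000).round(0).astype(int)) if np.isfinite(W[v,u]).all() else None for u in (300,310,318,326,336)])
E
```

```text
190 [(np.int64(530), np.int64(-96), np.int64(18)), (np.int64(539), np.int64(-94), np.int64(31)), (np.int64(545), np.int64(-94), np.int64(32)), (np.int64(551), np.int64(-96), np.int64(30)), (np.int64(559), np.int64(-100), np.int64(19))]
196 [(np.int64(531), np.int64(-97), np.int64(30)), (np.int64(538), np.int64(-98), np.int64(33)), (np.int64(544), np.int64(-98), np.int64(35)), (np.int64(550), np.int64(-99), np.int64(34)), (np.int64(558), np.int64(-105), np.int64(18))]
202 [(np.int64(535), np.int64(-88), np.int64(83)), (np.int64(541), np.int64(-88), np.int64(86)), (np.int64(546), np.int64(-89), np.int64(85)), (np.int64(550), np.int64(-89), np.int64(86)), (np.int64(557), np.int64(-106), np.int64(30))]
208 [(np.int64(535), np.int64(-90), np.int64(87)), (np.int64(541), np.int64(-88), np.int64(97)), (np.int64(546), np.int64(-89), np.int64(97)), (np.int64(550), np.int64(-93), np.int64(87)), (np.int64(556), np.int64(-94), np.int64(86))]
214 [(np.int64(535), np.int64(-93), np.int64(89)), (np.int64(542), np.int64(-88), np.int64(108)), (np.int64(546), np.int64(-89), np.int64(108)), (np.int64(55
[... 2749 characters left out ...]
.int64(-95), np.int64(166)), (np.int64(542), np.int64(-95), np.int64(166)), (np.int64(544), np.int64(-104), np.int64(153)), (np.int64(548), np.int64(-96), np.int64(167)), (np.int64(551), np.int64(-96), np.int64(167))]
292 [(np.int64(539), np.int64(-95), np.int64(171)), (np.int64(542), np.int64(-97), np.int64(168)), (np.int64(543), np.int64(-106), np.int64(154)), (np.int64(547), np.int64(-97), np.int64(169)), (np.int64(551), np.int64(-96), np.int64(171))]
298 [(np.int64(539), np.int64(-95), np.int64(174)), (np.int64(542), np.int64(-98), np.int64(169)), (np.int64(543), np.int64(-109), np.int64(153)), (np.int64(547), np.int64(-100), np.int64(168)), (np.int64(551), np.int64(-96), np.int64(175))]
```

View pics/w2.png

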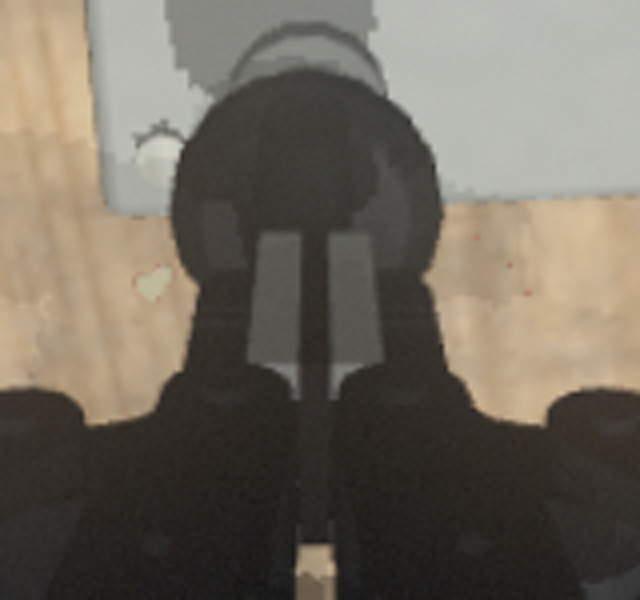

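The wrist view shows the shut fingers ending at about z = 0.12, just above the bar top. That is higher than the TCP reading implies, so I'll check it against the side camera.

```bash
python3 - <<'E'
from h import *
s=ctrl.camera("side"); W=cloud(s)
for v in range(126,166,2): print(v,[(W[v,u]*1000).round(0).tolist() for u in (329,332,335)])
cv2.imwrite("pics/s2.png",cv2.resize(s["color"][105:175,295:375,::-1],None,fx=7,fy=7,interpolation=cv2.INTER_CUBIC))
goto(.542,-.108,.104)
E
```

```text
126 [[546.0, -100.0, 187.0], [534.0, -88.0, 197.0], [526.0, -91.0, 197.0]]
128 [[546.0, -99.0, 181.0], [534.0, -89.0, 190.0], [526.0, -91.0, 190.0]]
130 [[545.0, -97.0, 175.0], [534.0, -89.0, 182.0], [525.0, -91.0, 183.0]]
132 [[546.0, -98.0, 167.0], [535.0, -94.0, 172.0], [526.0, -94.0, 174.0]]
134 [[545.0, -94.0, 163.0], [536.0, -96.0, 163.0], [528.0, -100.0, 162.0]]
136 [[546.0, -99.0, 152.0], [534.0, -90.0, 160.0], [527.0, -97.0, 157.0]]
138 [[544.0, -93.0, 150.0], [536.0, -96.0, 149.0], [528.0, -100.0, 148.0]]
140 [[545.0, -95.0, 141.0], [535.0, -94.0, 143.0], [527.0, -100.0, 141.0]]
142 [[545.0, -97.0, 132.0], [535.0, -96.0, 135.0], [527.0, -99.0, 134.0]]
144 [[545.0, -97.0, 124.0], [535.0, -95.0, 128.0], [528.0, -102.0, 125.0]]
146 [[546.0, -98.0, 116.0], [535.0, -93.0, 122.0], [532.0, -118.0, 105.0]]
148 [[545.0, -96.0, 110.0], [537.0, -101.0, 108.0], [531.0, -116.0, 98.0]]
150 [[543.0, -89.0, 108.0], [535.0, -96.0, 105.0], [531.0, -115.0, 91.0]]
152 [[543.0, -89.0, 100.0], [535.0, -96.0, 97.0], [530.0, -113.0, 85.0]]
154 [[543.0, -89.0, 92.0], [534.0, -93.0, 91.0], [528.0, -104.0, 85.0]]
156 [[543.0, -89.0, 85.0], [533.0, -90.0, 86.0], [526.0, -98.0, 82.0]]
158 [[542.0, -87.0, 79.0], [532.0, -86.0, 81.0], [525.0, -94.0, 77.0]]
160 [[545.0, -99.0, 61.0], [535.0, -96.0, 65.0], [528.0, -108.0, 58.0]]
162 [[546.0, -100.0, 52.0], [536.0, -99.0, 55.0], [528.0, -107.0, 50.0]]
164 [[546.0, -100.0, 44.0], [535.0, -95.0, 50.0], [529.0, -110.0, 40.0]]
t 5.03 tcp [ 0.5423 -0.1083  0.1107] F [ 0.2 -1.1 -0.2] M [-0.02 -0.02 -0.03] op -0.001 gf 0.0
xang 82.04 yang -7.96 zax [ 1.e-04  0.e+00 -1.e+00] shift mm [ 0.3 -0.4  6.7]
```

View pics/s2.png

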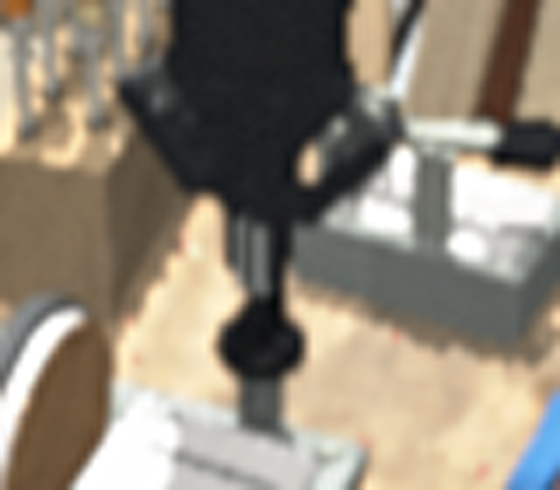

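The side view shows the shut fingers ending at z ≈ 0.12, above the bar, and it agrees with the wrist camera. The tips therefore sit about 30 mm higher than the pose reading implies, while x and y are right. I'll open, go down 27 mm and close again.

>>> servo_tool --commands '[[[0,0,0],0,50],[[0,0,0],0,50],[[0,0,0],0,50],[[0,0,0],0,50],[[0,0,0],0,50],[[0,0,8],0,50],[[0,0,8],0,50],[[0,0,6],0,50],[[0,0,5],0,50],[[0,0,0],0,5],[[0,0,0],0,5],[[0,0,0],0,5],[[0,0,0],0,5],[[0,0,0],0,5],[[0,0,0],0,5]]'

```text
time_s: 6.9
eef_pos: [0.5412, -0.1082, 0.084]
eef_rot: [-0.001, 0.754, 0.656, -0.001]
wrist_force: [-6.6, 0.2, 5.4]
opening: 0.13
grasp_force: 59.5
```

The bar is gripped: 59 N at about 11 mm opening. I'll turn most of the way, then measure.

>>> servo_tool --commands '[[[0,0,0],0.1,5],[[0,0,0],0.16,5],[[0,0,0],0.16,5],[[0,0,0],0.16,5],[[0,0,0],0.16,5],[[0,0,0],0.16,5],[[0,0,0],0.16,5],[[0,0,0],0.16,5],[[0,0,0],0.16,5],[[0,0,0],0.15,5],[[0,0,0],0,5],[[0,0,0],0,5]]'

```text
time_s: 8.4
eef_pos: [0.5419, -0.1092, 0.0841]
eef_rot: [0.001, 0.999, -0.048, -0.0]
wrist_force: [-4.3, -2.9, 3.2]
opening: 0.122
grasp_force: 59.1
```

```bash
python3 - <<'E'
from h import *
goto(.542,-.108,.084)
for n in("side","top"):
    c=ctrl.camera(n); np.savez(n+"2.npz",**c); tilt(c)
E
```

```text
t 8.4 tcp [ 0.5419 -0.1092  0.0841] F [-4.3 -2.9  3.2] M [-0.62  0.69 -0.05] op 0.122 gf 59.1
xang -5.49 yang -95.49 zax [-9.0e-04 -1.3e-03 -1.0e+00] shift mm [ 0.  -1.2  0.1]
slope [-0.0114  0.0044  0.0714] 346 res 0.001 xrange -0.085 -0.02
-0.11 0 None; -0.1 42 0.0719; -0.09 63 0.0723; -0.08 60 0.0722; -0.07 61 0.0719; -0.06 59 0.0722; -0.05 63 0.072; -0.04 59 0.0722; -0.03 54 0.0715; -0.02 60 0.072; -0.01 24 0.0711; 
slope [-0.0023  0.0001  0.0748] 621 res 0.0015 xrange -0.085 -0.02
-0.11 0 None; -0.1 24 0.0749; -0.09 89 0.0749; -0.08 95 0.0744; -0.07 94 0.0752; -0.06 105 0.0754; -0.05 102 0.0746; -0.04 107 0.0748; -0.03 102 0.0746; -0.02 111 0.075; -0.01 61 0.0749;
```

```bash
python3 - <<'E'
from h import *
a=np.radians(-5.5); f={"top":[], "side":[]}
for n in f:
  for i in range(8):
    W=cloud(ctrl.camera(n)); d=W[...,:2]-(.599,-.036); lx=d[...,0]*np.cos(a)+d[...,1]*np.sin(a); ly=-d[...,0]*np.sin(a)+d[...,1]*np.cos(a)
    def fit(m): return np.linalg.lstsq(np.c_[lx[m],ly[m],np.ones(m.sum())],W[m][:,2],rcond=None)[0][0]
    t=fit((abs(ly)<.058)&(lx>-.088)&(lx<-.012)&(abs(W[...,2]-.0735)<.006))
    # bench reference in front-left
    b=fit((W[...,0]>.42)&(W[...,0]<.6)&(W[...,1]>.09)&(W[...,1]<.13)&(abs(W[...,2])<.006))
    f[n].append((t,b))
  print(n,np.mean(f[n],0).round(4),np.std(f[n],0).round(4))
E
```

```text
top [-0.001  -0.0002] [0.004  0.0015]
side [-0.0046 -0.001 ] [0.0017 0.0015]
```

The table is level to within a few mrad, and the bar lies in line with the sander's x axis. I'll release, rise and move over the lever pad with the jaws shut. Box yaw is -11.8°, so the pad is at (0.4535, -0.2757).

>>> servo_tool --commands '[[[0,0,0],0,40],[[0,0,0],0,40],[[0,0,0],0,40],[[0,0,0],0,40],[[0,0,-20],0,40],[[0,0,-23],0,40],[[0,0,-23],0,40],[[-12,29,0],0,0],[[-12,29,0],0,0],[[-12,29,0],0,0],[[-12,29,0],0,0],[[-12,29,0],0,0],[[-12,29,0],-0.0,0],[[0,0,0],0.05,0],[[0,0,0],0.06,0],[[0,0,0],0,0]]'

```text
time_s: 11.3
eef_pos: [0.4536, -0.2745, 0.1497]
eef_rot: [-0.0, 0.995, -0.104, 0.0]
wrist_force: [0.9, -0.2, 0.1]
opening: -0.0
grasp_force: 0.0
```

```bash
python3 - <<'E'
from h import *
goto(.4535,-.2757,.098)
f={}
a=np.radians(-5.5)
for n in("top","side"):
  r=[]
  for i in range(4):
    W=cloud(ctrl.camera(n)); d=W[...,:2]-(.599,-.036); lx=d[...,0]*np.cos(a)+d[...,1]*np.sin(a); ly=-d[...,0]*np.sin(a)+d[...,1]*np.cos(a)
    m=(abs(ly)<.058)&(lx>-.088)&(lx<-.012)&(abs(W[...,2]-.0735)<.006)
    r.append(np.linalg.lstsq(np.c_[lx[m],ly[m],np.ones(m.sum())],W[m][:,2],rcond=None)[0][0])
  print(n,np.mean(r).round(4),m.sum())
w=ctrl.camera("wrist"); W=wcloud(w); s=ctrl.camera("side")
cv=np.zeros((600,800,3),np.uint8); cv[:400,:640]=w["color"][...,::-1]; cv[400:,:320]=cv2.resize(s["color"][100:150,320:400,::-1],(320,200),interpolation=cv2.INTER_CUBIC); cv2.imwrite("pics/w3.png",cv)
E
```

```text
t 11.3 tcp [ 0.4536 -0.2745  0.1497] F [ 0.9 -0.2  0.1] M [ 0.05  0.02 -0.01] op -0.0 gf 0.0
xang -11.9 yang -101.9 zax [ 1.e-04  0.e+00 -1.e+00] shift mm [ 0.2  1.2 51.7]
top -0.0011 995
side -0.0027 506
```

View pics/w3.png

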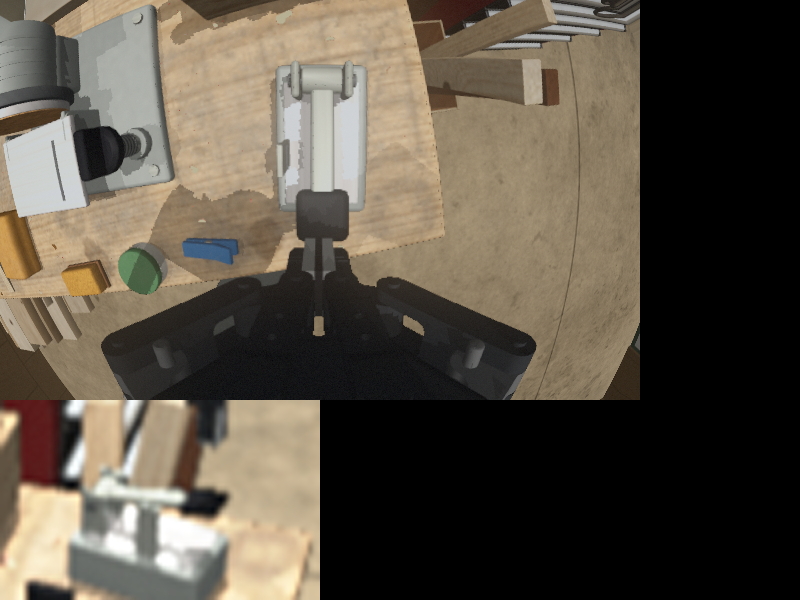

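The table stayed level (-0.001 and -0.003). The shut fingers are lined up with the pad at (322,215). I'll go down to just above it, then feel for contact.

>>> servo_tool --commands '[[[0,1,16],0,0],[[0,0,16],0,0],[[0,0,12],0,0],[[0,0,6],0,0],[[0,0,0],0,0],[[0,0,0],0,0]]'

```text
time_s: 12.55
eef_pos: [0.4537, -0.2757, 0.1001]
eef_rot: [0.0, 0.995, -0.104, 0.0]
wrist_force: [0.8, 0.8, 0.3]
opening: -0.001
grasp_force: 0.0
```

>>> servo_tool --commands '[[[0,0,3],0,0],[[0,0,0],0,0],[[0,0,0],0,0]]'

```text
time_s: 12.92
eef_pos: [0.4537, -0.2758, 0.0972]
eef_rot: [0.0, 0.995, -0.104, 0.0]
wrist_force: [0.1, -1.1, 3.6]
opening: 0.001
grasp_force: 1.5
```

>>> servo_tool --commands '[[[0,0,3],0,0],[[0,0,0],0,0],[[0,0,0],0,0]]'

```text
time_s: 13.3
eef_pos: [0.4533, -0.2756, 0.0937]
eef_rot: [0.0, 0.995, -0.104, -0.0]
wrist_force: [-1.4, -1.5, 4.6]
opening: 0.001
grasp_force: 1.8
```

>>> servo_tool --commands '[[[0,0,3],0,0],[[0,0,0],0,0],[[0,0,0],0,0]]'

```text
time_s: 13.68
eef_pos: [0.4533, -0.2754, 0.0906]
eef_rot: [-0.0, 0.995, -0.104, -0.0]
wrist_force: [-2.4, -1.1, 4.4]
opening: 0.001
grasp_force: 2.0
```

Contact came at a reading of about 0.0975. Level should be about 19 mm below that, near 0.079.

>>> servo_tool --commands '[[[0,0,3],0,0],[[0,0,3],0,0],[[0,0,3],0,0],[[0,0,0],0,0],[[0,0,0],0,0]]'

```text
time_s: 14.3
eef_pos: [0.4531, -0.2752, 0.0815]
eef_rot: [-0.0, 0.995, -0.104, -0.0]
wrist_force: [-4.3, 0.0, 5.6]
opening: 0.002
grasp_force: 2.6
```

```bash
cat >> h.py <<'E'
def lever(a=np.radians(-11.8),ctr=(.5021,-.2859)):
    for n in("side","wrist"):
        S=[]; 
        for i in range(5):
            c=ctrl.camera(n); W=wcloud(c) if n=="wrist" else cloud(c); d=W[...,:2]-ctr; lx=d[...,0]*np.cos(a)+d[...,1]*np.sin(a); ly=-d[...,0]*np.sin(a)+d[...,1]*np.cos(a)
            m=(abs(ly)<.006)&(lx>-.028)&(lx<.03)&(W[...,2]>.06)&(W[...,2]<.115); S.append(np.c_[lx[m],W[m][:,2]])
        S=np.concatenate(S)
        k=np.ones(len(S),bool)
        for _ in range(4):
            p=np.polyfit(S[k,0],S[k,1],1); r=S[:,1]-np.polyval(p,S[:,0]); k=abs(r)<.003
        print(n,"lever slope (neg=front up)",p.round(4),k.sum(),len(S),"z at -.02,.02",np.polyval(p,[-.02,.02]).round(4))
        b=(lx>-.068)&(lx<-.05)&(abs(ly)<.022)&(W[...,2]>.05)&(W[...,2]<.11); print(" pad z",np.percentile(W[b][:,2],[20,50,80]).round(4) if b.any() else None)
    return c
E
python3 - <<'E'
from h import *
goto(.4535,-.2757,.079); lever()
# reference: released lever at start, side0
E
```

```text
t 14.3 tcp [ 0.4531 -0.2752  0.0815] F [-4.3  0.   5.6] M [-0.05  0.72  0.03] op 0.002 gf 2.6
xang -11.93 yang -101.93 zax [-8.e-04  6.e-04 -1.e+00] shift mm [0.5 0.4 2.5]
side lever slope (neg=front up) [-0.0658  0.0795] 146 166 z at -.02,.02 [0.0808 0.0782]
 pad z [0.0814 0.0878 0.1032]
wrist lever slope (neg=front up) [-0.0409  0.0826] 14846 14846 z at -.02,.02 [0.0834 0.0818]
 pad z [0.0832 0.0852 0.086 ]
```

>>> servo_tool --commands '[[[0,0,2],0,0],[[0,0,1],0,0],[[0,0,0],0,0],[[0,0,0],0,0]]'

```text
time_s: 15.3
eef_pos: [0.453, -0.2751, 0.0785]
eef_rot: [-0.0, 0.995, -0.104, -0.0]
wrist_force: [-4.4, -0.4, 5.4]
opening: -0.002
grasp_force: 2.8
```

```bash
python3 - <<'E'
from h import *
goto(.4535,-.2757,.078); w=lever()
s=ctrl.camera("side")
cv=np.zeros((600,800,3),np.uint8); cv[:,:400]=cv2.resize(w["color"][50:290,240:400,::-1],(400,600),interpolation=cv2.INTER_CUBIC); cv[:250,400:]=cv2.resize(s["color"][100:150,320:400,::-1],(400,250),interpolation=cv2.INTER_CUBIC); cv2.imwrite("pics/w4.png",cv)
E
```

```text
t 15.3 tcp [ 0.453  -0.2751  0.0785] F [-4.4 -0.4  5.4] M [-0.02  0.75 -0.05] op -0.002 gf 2.8
xang -11.92 yang -101.92 zax [-9.e-04  7.e-04 -1.e+00] shift mm [0.6 0.5 0.5]
side lever slope (neg=front up) [-0.0221  0.0783] 144 172 z at -.02,.02 [0.0787 0.0778]
 pad z [0.0776 0.0867 0.1019]
wrist lever slope (neg=front up) [-0.0113  0.0813] 15236 15236 z at -.02,.02 [0.0815 0.081 ]
 pad z [0.0799 0.082  0.0829]
```

View pics/w4.png

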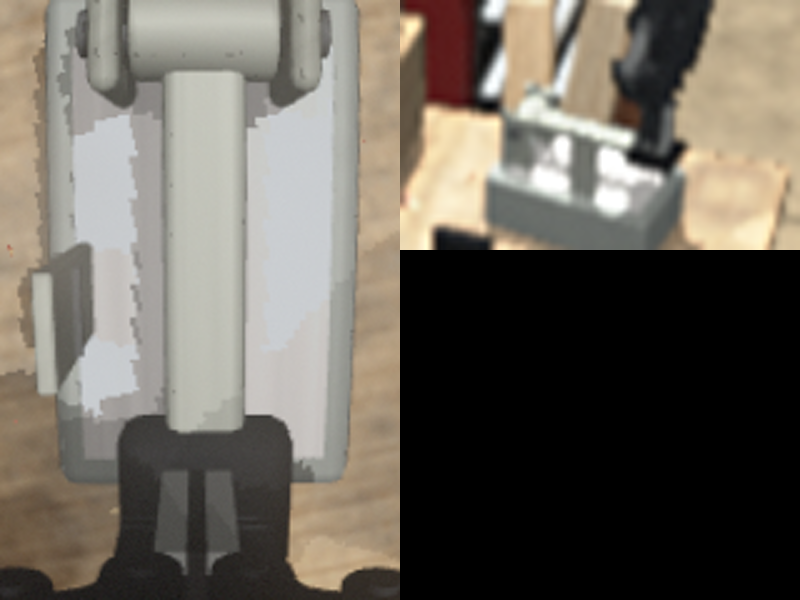

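The fingers sit on the middle of the pad and the lever is nearly level (slope -0.011 to -0.02, pad at 82 mm). I'll go 1 mm further.

>>> servo_tool --commands '[[[0,0,1],0,0],[[0,0,0],0,0],[[0,0,0],0,0]]'

```text
time_s: 16.23
eef_pos: [0.453, -0.2751, 0.0776]
eef_rot: [-0.0, 0.995, -0.104, -0.0]
wrist_force: [-4.5, -0.6, 6.8]
opening: -0.003
grasp_force: 3.0
```

```bash
python3 - <<'E'
from h import *
goto(.4535,-.2757,.0775); lever(); goto(.4535,-.2757,.0775)
E
```

```text
t 16.23 tcp [ 0.453  -0.2751  0.0776] F [-4.5 -0.6  6.8] M [-0.01  0.75  0.06] op -0.003 gf 3.0
xang -11.92 yang -101.92 zax [-9.e-04  6.e-04 -1.e+00] shift mm [0.6 0.4 0.1]
side lever slope (neg=front up) [-0.0126  0.0777] 145 165 z at -.02,.02 [0.0779 0.0774]
 pad z [0.0771 0.0864 0.1019]
wrist lever slope (neg=front up) [-0.0015  0.0808] 15370 15370 z at -.02,.02 [0.0808 0.0808]
 pad z [0.0791 0.0809 0.0819]
t 16.73 tcp [ 0.453  -0.2751  0.0775] F [-3.7 -0.4  5.8] M [-0.    0.74  0.01] op 0.002 gf 3.0
xang -11.93 yang -101.93 zax [-1.e-03  7.e-04 -1.e+00] shift mm [0.6 0.5 0. ]
```

The lever is level within about 0.01 rad, the force is steady at about 6 N, and the table is level. I'll hand in.

```bash
python3 -c "
from bench import ctrl
print(ctrl.hand_in())"
```

```text
the job is handed in; nothing more can be done
None
```

I handed the job in at about 17 s: the sander table measures level to within about 3 mrad, and the gripper is still holding the run lever half-way down, level to about 0.01 rad at about 6 N; it never neared the bottom stop, and I moved nothing else on purpose, though I made no final check of the loose items.

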